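Probe a dry-well's depth with a spring-head depth gauge

ROBOT

A 7-joint arm with a two-finger parallel gripper is mounted at the origin on the work surface. World frame = base frame: x ahead of the robot, y to its left, z up, the work surface at z = 0. Lengths are in m, angles in rad, forces in N, time in s.
With the tool pointing down it reaches from about 0.35 to 0.775 m from the base axis. Payload 3.1 kg.
Tool frame: the origin (TCP) lies at the very end of the fingers, on their centre line; the grasp point (between the pads) lies 19 mm behind it (robot.hold_point_z is the distance from the TCP to the grasp point, in m); z points along the fingers, y is the line along which they close (so a half turn about z gives the same grasp; the last joint's range is limited). The gripper opens to 85 mm and grips with 20 to 120 N. Pads are 22 mm wide; open, the fingers measure 114 mm over their backs; the gripper's body (76 mm by 85 mm) begins 54 mm behind the grasp point. The pads swing forward as they close: fully open they stand 13 mm farther back than shut.
Start: joints at [1.179, 0.311, 0.014, 1.512, -0.004, 1.319, -0.027], TCP at [0.189, -0.517, 0.231] pointing down, gripper open.
Joint ranges: [-2.7, 2.7], [-0.3, 1.91], [-1.27, 1.3], [0.12, 2.57], [-1.44, 4.58], [0.2, 2.03], [-3.05, 3.05]. Speed limits (rad/s): [2.79, 2.79, 3.14, 3.14, 3.14, 3.14, 3.14].

INTERFACE

Orientations are given as a rotation vector (axis times angle).
In Python, from plant import sense, viewer, robot gives the robot as it stands.
- The arm moves only by the tool move_arm, never from a script. Its argument "targets" is a list of rows, each a list of 3 entries, a list of its own where there are three numbers: the shift along the tool's x, y, z in m, then the turn, a rotation vector about the tool's x, y, z in degrees, then the gripper's target within -1 to 1 (fully open at 1, half-way at 0, shut at -1). A call has exactly 5 rows; each row is the pose to reach, as a shift and turn from the pose commanded when the call began, along the tool's axes at that moment; what a row does not reach only later rows make up. A row lasts 1/8 s, in which the tool goes at most 62.5 mm and 10.7 degrees, less where a joint would pass 70% of its speed; a pose out of reach is approached as far as the arm can. A call with a gripper value outside its range is refused whole. The fingers move at their own pace and stop on an object; "force" is the grip in N (left out, the last holds). Time passes only in rows, so rows that repeat a pose let the fingers close, or fill a call up. It gives the time, the measured TCP pose, the force, the opening and the grip force at its end, in the units of the state.
- sense(): the state, without advancing time (a new reading comes with each control period).
- viewer.get_image(name): name is "scene" or "side" or "wrist"; returns a dict with "img" (400x640x3 uint8, blue, green, red), "depth" (400x640 float32, m along the optical axis (not along the pixel's ray), 0 where there is no reading), "K" (3x3 intrinsics, pixels), "dist" ([k1, k2, p1, p2, k3] as OpenCV has them; the pictures are not rectified), "R" (3x3) and "t" (3): a world point X has camera coordinates R X + t; the wrist camera has in their place "tool_from_camera" (4x4, takes a point from camera to tool coordinates, whose origin is the TCP and whose axes are the flange's). Camera axes: x right, y down, z forward; pixel columns grow to the right and rows downward; lengths in m; the calibration is good to about 2 mm. A picture is of the moment at which its call begins: read the wrist's pose just before it.
- robot.finish_job(): hands the job in; it is judged then, once.
Trained networks look in the newest picture that a camera, given by its name, has taken for a name from the list of things; names that differ only in an ending like _2 or _b are one class to them, and where a whole thing is asked for, a point or a joint stands for the part that bears it (a point fixed in the world has none). Each returns a list of dicts, best first, with "p" (0 to 1); they miss things now and then, are a little off and sometimes report something else, mostly with a low value. They report only what shows in the picture. A call takes as long as a camera call. They do not tell look-alikes from the thing itself.
- viewer.outline_of(camera, label): "mask" (400x640 bool, what is visible of it) and "bbox" ([centre column, centre row, width, height] in pixels, round what is visible of it).
The state is a dict: "time": time; "joint_positions": joint angles; "joint_velocities": joint speeds; "effort": joint torques, N m; "position": TCP position; "orientation": TCP orientation; "force": force on the tool from outside, world axes, zero at the start; "ft_torque": the same for the moment, N m; "opening": opening from 0.0 (shut) to 1.0 (fully open); "grip_force": force on a finger pad.
Only numpy, scipy, OpenCV 4.12 (cv2) and the standard library are available. Lean on these libraries where they do the work, as an engineer would, in place of code of your own. Each camera call takes 0.05 s, during which the arm holds its last target. There are 200 camera calls.

TASK

Take the red-headed depth gauge out of its black stand and lower its rod gently into the red-ringed well of the brass block until it bottoms out, letting the block's top push the sliding stop up the rod; the depth of the well is not known. With the rod on the bottom, press the spring head about half-way down and hold it there steadily for two seconds, never driving the spring solid. Then let go, leaving the gauge standing in the well with its tip on the bottom and its stop resting on the block, so that the depth can be read; leave the other things on the bench where they are.

Things in the scene. Friction and masses are not known exactly. Their poses are not given: they have to be found in the camera images.
- head_center (a point): Centre of the gauge's red spring head, the part to grasp: a square sleeve 20 x 20 mm, 45 mm tall, its sides along this frame's x and y, z up along the rod. At rest its centre is 108.5 mm above the rod's tip. Pressed towards the tip it slides on the rod against a spring: about 2.4 N to start moving, then 0.8 N more for each mm, solid after 12 mm. The whole gauge weighs roughly 0.17 kg. It starts upright in the stand.
- gauge_tip (a point): Centre of the flat foot of the gauge's steel rod, z up along the rod. The rod is 10 mm in diameter, with a 2.5 mm high chamfer at its foot down to 7 mm diameter.
- stop_under (a point): Centre of the underside of the gauge's stop, an aluminium and blue collar 26 mm in diameter and 12 mm tall that slides on the rod with about 1.5 N of friction and stays where it is pushed. It starts 32 to 38 mm above the tip.
- head (a joint): How far the spring head is pressed down the rod, in m: 0 at rest, 0.012 solid (about 12 N).
- stop (a joint): How far the stop has slid up the rod, in m: its underside is 30 mm plus this above the tip; up to 0.036.
- well_red (a point): Centre of the mouth, at the level of the block's top face, of the blind well with the red ring: round, vertical, 11.5 mm wide with a 1.5 mm chamfer. Its flat bottom is 44 to 58 mm below the mouth, differently each time. The point's z is up; x and y are the block's.
- well_blue (a point): Centre of the mouth of the other well, with the blue ring, 40 mm from the red one along the block's y: not to be used.
- block: Brass block, 70 (x) x 84 (y) x 80 mm tall, fixed to the bench; origin at the centre of its underside. The wells lie on its top at y = +20 mm (red) and -20 mm (blue) in its frame.
- stand: Black stand for the gauge, 70 x 70 x 46 mm tall, fixed to the bench; origin at the centre of its underside. The gauge stands in a 30 mm deep hole, 11.4 mm wide, at its centre, so the tip starts 16 mm above the bench.
- breadboard: White breadboard, 55 x 83 x 10 mm, origin under its centre: a bystander.
- standard: Brass resistance standard, a cylinder 72 mm wide and 85 mm tall, origin under its centre: a bystander.
- beaker: Empty glass beaker 60 mm wide, 100 mm tall, origin under its centre: a bystander.
- flask: Green glass bottle with a red cap, 64 mm wide, 120 mm tall, origin under its centre: a bystander.
- driver: Orange screwdriver, 160 mm long, lying: a bystander.
- meter: Orange multimeter, 140 x 75 x 32 mm, lying, origin under its centre: a bystander.
- post_green: Green binding post, 22 mm wide, 24 mm tall, origin under its centre: a bystander.
- post_blue: Blue binding post, 22 mm wide, 24 mm tall, origin under its centre: a bystander.
Things that resemble listed ones, but are neither listed nor needed, are in the scene too. What is shaped like the block but orange, purple or turquoise is not meant.

How it is judged:
On the way, in this order (a step that is already met when the one before it is completed fails the run):
1. the rod's tip is inside the red-ringed well, at least 5 mm below its mouth (horizontal distance between gauge_tip and well_red below 0.004 m and z of gauge_tip in the frame of well_red below -0.005 m), for 0.1 s.
2. with the rod down in the well (tip more than 43 mm below the mouth, where only the bottom resists the spring), the spring head is held pressed by 3 to 9.5 mm for 1.2 s without a break (horizontal distance between gauge_tip and well_red below 0.004 m and z of gauge_tip in the frame of well_red below -0.043 m and value of joint head between 0.003 and 0.0095 m), for 1.2 s.
At the end, for the whole second after the job is handed in: The gauge stands free and at rest in the red-ringed well, within 7 degrees of upright, its tip over 41.5 mm below the mouth and within 4 mm of the axis, the stop's underside within 2 mm of the block's top, and the spring head sprung back to within 1 mm; the fingers touch nothing (horizontal distance between gauge_tip and well_red below 0.004 m and z of gauge_tip in the frame of well_red below -0.0415 m and z of stop_under in the frame of well_red below 0.002 m and angle between gauge's own z axis and vertical below 0.12 rad and linear speed of gauge below 0.02 m/s and value of joint head below 0.001 m and contact force between the fingers and anything else below 0.1 N).
It fails at once if the spring head is driven solid (pressed by more than 11.5 mm) (value of joint head above 0.0115 m).
It fails at once if the gauge presses on the block with more than 20 N (contact force between gauge and block above 20 N).
It fails at once if a bystander is moved by more than 20 mm (distance of any of breadboard, standard, beaker, flask, driver, meter, post_green, post_blue from where it was at the start of the episode above 0.02 m).
It also fails if it takes over 58 s, if anything falls off the work surface, if the arm or the gripper's body presses on something with over 40 N, if the wrist force passes 120 N, or if a joint passes its speed limit or range.

## Working session

There is one attempt and no reset: what is moved stays moved. The work goes in short steps, Python scripts to look and compute and a tool call to move; the robot and the scene stay as the last step left them, time stands still between calls to the robot, and variables do not carry over. Pictures are saved under pics/ and viewed, at most 10 in all, crops included, and the job is handed in when it is done.

Besides the shell and the picture viewer there is one more tool, called after ">>>" by a JSON object that holds its "fn" and its "kwargs". move_arm: Moves the arm, as the interface text tells. Its arguments: {"type":"object","properties":{"targets":{"type":"array"},"force":{"type":"number"}},"required":["targets"]}

```bash
ls; mkdir -p pics
cat > h.py <<'E'
import numpy as np, cv2
from plant import sense, viewer, robot
from scipy.spatial.transform import Rotation as Rn
def cam(name):
    s=sense(); d=viewer.get_image(name)
    if 'R' in d: R,t=np.array(d['R']),np.array(d['t']).ravel(); d['Rw'],d['tw']=R.T,-R.T@t
    else:
        T=np.array(d['tool_from_camera']); W=Rn.from_rotvec(s['orientation']).as_matrix()
        d['Rw']=W@T[:3,:3]; d['tw']=W@T[:3,3]+np.array(s['position'])
    return d
def rays(d,uv):
    n=cv2.undistortPoints(np.array(uv,float).reshape(-1,1,2),np.array(d['K']),np.array(d['dist'])).reshape(-1,2)
    return np.c_[n,np.ones(len(n))]
def pts(d,mask):
    v,u=np.nonzero(mask&(d['depth']>0)); z=d['depth'][v,u]
    return (rays(d,np.c_[u,v])*z[:,None])@d['Rw'].T+d['tw']
def at_z(d,uv,z):
    r=rays(d,uv)@d['Rw'].T
    return d['tw']+r*((z-d['tw'][2])/r[:,2])[:,None]
E
python3 - <<'E'
from h import *
s=sense(); print(s['time'],s['position'],s['orientation'],s['force'],robot.hold_point_z)
a=[]
for c in ('scene','side'):
    d=cam(c); a.append(d['img']); print(c,d['tw'])
    for l in ('head_center','stand','block','stop_under'):
        for o in viewer.outline_of(c,l)[:4]:
            P=pts(d,o['mask']); print(c,l,round(o['p'],2),np.round(o['bbox']), np.round(np.median(P,0),3) if len(P) else '', np.round(np.percentile(P,[2,98],axis=0),3).tolist() if len(P) else '')
    cv2.imwrite(f'pics/{c}0.png',d['img'])
E
```

```text
pics
0.0 [ 0.18824897 -0.51601004  0.23023348] [-3.09139435e+00 -5.46370017e-01  7.99437301e-04] [-0.45293829 -0.18743884 -0.11271877] 0.0187
scene [1.13801256 0.38861639 0.81707008]
scene head_center 0.48 [388. 213.  10.  17.] [0.534 0.176 0.134] [[0.519, 0.162, 0.107], [0.541, 0.185, 0.148]]
scene stand 0.57 [381. 237.  38.  34.] [0.545 0.182 0.044] [[0.497, 0.132, 0.002], [0.571, 0.216, 0.048]]
scene block 0.76 [267. 191.  38.  45.] [ 0.584 -0.177  0.068] [[0.493, -0.288, 0.0], [0.618, -0.145, 0.082]]
scene block 0.69 [298. 168.  35.  40.] [ 0.448 -0.173  0.066] [[0.399, -0.229, 0.006], [0.47, -0.143, 0.083]]
scene block 0.65 [255. 158.  35.  32.] [ 0.483 -0.311  0.065] [[0.434, -0.373, 0.005], [0.506, -0.283, 0.083]]
scene block 0.58 [292. 137.  24.  23.] [ 0.34  -0.279  0.077] [[0.288, -0.34, 0.006], [0.384, -0.232, 0.083]]
scene stop_under 0.71 [294. 259.  34.  34.] [0.705 0.009 0.009] [[0.672, -0.036, 0.003], [0.735, 0.049, 0.013]]
scene stop_under 0.25 [400. 308.  34.  39.] [0.716 0.313 0.079] [[0.682, 0.281, 0.002], [0.73, 0.339, 0.122]]
side [0.49632481 0.81412205 0.85719991]
side head_center 0.7 [316. 250.   9.  22.] [0.526 0.18  0.133] [[0.515, 0.032, -0.002], [0.54, 0.188, 0.147]]
side stand 0.57 [318. 277.  37.  41.] [0.525 0.194 0.043] [[0.485, 0.143, 0.005], [0.567, 0.218, 0.047]]
side block 0.95 [353. 179.  26.  43.] [ 0.429 -0.153  0.065] [[0.389, -0.234, -0.001], [0.468, -0.139, 0.081]]
side block 0.94 [340. 154.  24.  33.] [ 0.469 -0.292  0.071] [[0.427, -0.362, 0.005], [0.503, -0.28, 0.081]]
side block 0.82 [386. 158.  33.  37.] [ 0.328 -0.269  0.059] [[0.274, -0.323, 0.001], [0.374, -0.237, 0.081]]
side block 0.75 [307. 177.  41.  38.] [ 0.567 -0.169  0.062] [[0.521, -0.238, 0.0], [0.616, -0.143, 0.08]]
side stop_under 0.68 [317. 258.  11.  37.] [0.526 0.18  0.112] [[0.515, 0.166, 0.05], [0.538, 0.188, 0.147]]
```

```bash
python3 -c "
import cv2
a=cv2.imread('pics/scene0.png')[110:340,210:450];b=cv2.imread('pics/side0.png')[120:320,270:430]
cv2.imwrite('pics/s1.png',cv2.resize(a,None,fx=2.6,fy=2.6,interpolation=2));cv2.imwrite('pics/s2.png',cv2.resize(b,None,fx=3,fy=3,interpolation=2))"
```

```text
(no output)
```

View pics/s1.png

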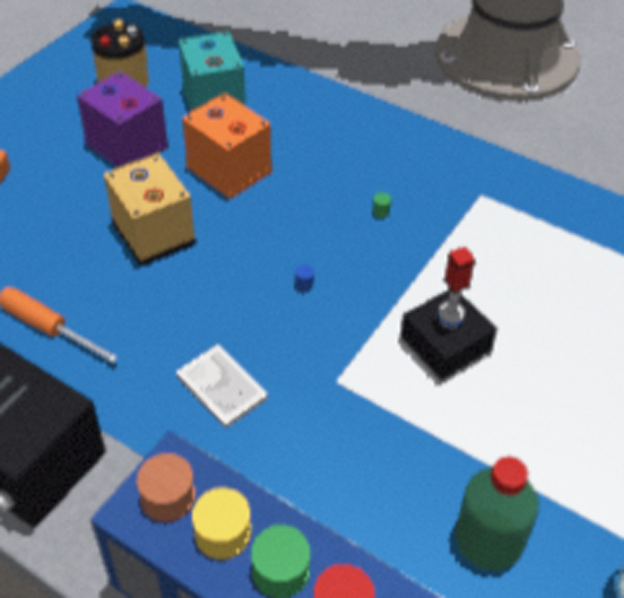

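View pics/s2.png

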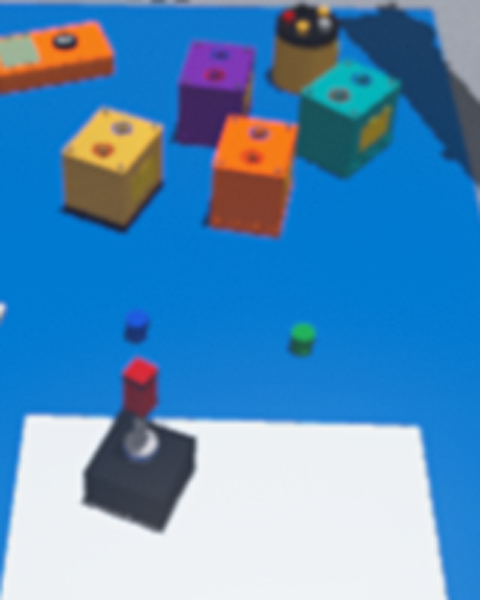

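The scene shows the gold (brass) block with its red ring at about (269,185) and blue at (263,177) in the full scene picture. The red-headed gauge is in the black stand at about (388,213). The side view agrees.

Run:
```python
from h import *
for c,r,b in (('scene',(268.8,185),(263.5,177)),('side',(304.3,170),(310.7,162.7))):
    d=cam(c); w=at_z(d,[r,b],.08); print(c,np.round(w,4).tolist(),np.linalg.norm(w[0]-w[1]))
    o=viewer.outline_of(c,'head_center')[0]; P=pts(d,o['mask']); P=P[P[:,2]>.144]; print(len(P),P.mean(0))
    print(np.round(at_z(d,[o['bbox'][:2]],.1245),4))
s=sense(); print(Rn.from_rotvec(s['orientation']).as_matrix().round(3), s['joint_positions'])
d=cam('wrist'); print(np.array(d['tool_from_camera']).round(3))
```

```text
scene [[0.5794, -0.1772, 0.08], [0.5614, -0.2128, 0.08]] 0.03988504223597262
48 [0.52907217 0.17379791 0.14646306]
[[0.5333 0.1758 0.1245]]
side [[0.5755, -0.1728, 0.08], [0.5583, -0.2092, 0.08]] 0.040254918161039856
39 [0.52643161 0.17604346 0.14545642]
[[0.5235 0.1802 0.1245]]
[[ 0.939  0.343 -0.   ]
 [ 0.343 -0.939 -0.   ]
 [-0.     0.    -1.   ]] [ 1.17927806  0.31086594  0.01398764  1.51149313 -0.00437524  1.31921821
 -0.02718375]
[[ 0.    -0.949 -0.316  0.081]
 [ 1.     0.     0.     0.001]
 [ 0.    -0.316  0.949 -0.143]
 [ 0.     0.     0.     1.   ]]
```

>>> {"fn": "move_arm", "kwargs": {"targets": [[[0.03, -0.03, -0.06], [0, 0, 0], 1], [[0.07, -0.07, -0.08], [0, 0, 0], 1], [[0.11, -0.11, -0.09], [0, 0, 0], 1], [[0.15, -0.15, -0.09], [0, 0, 0], 1], [[0.19, -0.18, -0.09], [0, 0, 0], 1]]}}

```text
time: 1.38
position: [0.3061, -0.2804, 0.322]
orientation: [3.092, 0.548, 0.002]
force: [0.2, 0.0, -0.0]
opening: 1.0
grip_force: 0.0
```

>>> {"fn": "move_arm", "kwargs": {"targets": [[[0.04, -0.04, 0], [0, 0, 0], 1], [[0.08, -0.08, 0], [0, 0, 0], 1], [[0.12, -0.115, 0], [0, 0, 0], 1], [[0.16, -0.15, 0], [0, 0, 0], 1], [[0.19, -0.18, 0], [0, 0, 0], 1]]}}

```text
time: 2.0
position: [0.4228, -0.046, 0.3216]
orientation: [3.093, 0.549, 0.002]
force: [-0.3, -0.4, -0.3]
opening: 1.001
grip_force: 0.0
```

>>> {"fn": "move_arm", "kwargs": {"targets": [[[0.04, -0.04, 0], [0, 0, 0], 1], [[0.08, -0.08, 0], [0, 0, 0], 1], [[0.12, -0.12, 0], [0, 0, 0], 1], [[0.15, -0.15, 0], [0, 0, 0], 1], [[0.176, -0.173, 0], [0, 0, 0], 1]]}}

```text
time: 2.62
position: [0.5285, 0.1766, 0.3212]
orientation: [-3.093, -0.549, -0.0]
force: [1.3, -0.9, -0.6]
opening: 1.003
grip_force: 0.0
```

Run:
```python
from h import *
d=cam('wrist'); im=d['img']; print(sense()['position'])
for l in ('head_center','stand'):
  for o in viewer.outline_of('wrist',l)[:2]:
    P=pts(d,o['mask']); top=.147 if l[0]=='h' else .046
    T=P[abs(P[:,2]-top)<.006]; 
    if len(T)<10: print(l,o['p'],o['bbox']);continue
    r=cv2.minAreaRect(T[:,:2].astype(np.float32)*1000); print(l,o['p'],len(T),r,T.mean(0))
cv2.imwrite('pics/w1.png',im)
```

```text
[0.52913323 0.18149698 0.32036099]
head_center 0.71 341 ((526.9217529296875, 172.2114715576172), (20.4246768951416, 20.35266876220703), 58.89622116088867) [0.5276412  0.17251251 0.14679404]
head_center 0.39 [553.5, 222.7, 97.9, 77.8]
stand 0.57 1740 ((526.5012817382812, 172.3122100830078), (70.26189422607422, 70.27069854736328), 67.82210540771484) [0.53344655 0.1751455  0.04630879]
stand 0.3 [430.5, 195.9, 14.7, 16.7]
```

View pics/w1.png

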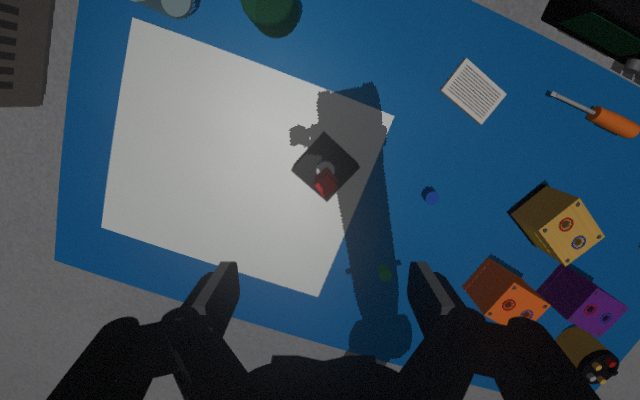

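The wrist view shows the gauge head at (325,183) on the stand, with the brass block at (566,224) right of it. Head and stand centres agree. I go down and turn with the head for a closer look.

>>> {"fn": "move_arm", "kwargs": {"targets": [[[0, 0, 0.01], [0, 0, -8], 1], [[0, 0.001, 0.03], [0, 0, -16], 1], [[-0.001, 0.003, 0.05], [0, 0, -25], 1], [[-0.002, 0.003, 0.07], [0, 0, -34], 1], [[-0.002, 0.003, 0.07], [0, 0, -39], 1]]}}

```text
time: 3.4
position: [0.5263, 0.1681, 0.2496]
orientation: [2.732, 1.548, -0.007]
force: [-0.1, 0.0, -0.5]
opening: 0.998
grip_force: 0.0
```

```bash
cat > look.py <<'E'
from h import *
import sys
for i in range(3):
    d=cam('wrist'); s=sense(); print(s['position'].round(4),s['orientation'].round(3),s['joint_positions'].round(2))
    R=Rn.from_rotvec(s['orientation']).as_matrix(); print('tool x angle',np.degrees(np.arctan2(R[1,0],R[0,0])))
    for l,top in (('head_center',.147),('stand',.046),('block',.08)):
      for o in viewer.outline_of('wrist',l)[:2]:
        P=pts(d,o['mask']); T=P[abs(P[:,2]-top)<.005]
        if len(T)<10: continue
        r=cv2.minAreaRect(T[:,:2].astype(np.float32)*1000); print(l,round(o['p'],2),len(T),np.round(r[0],1),np.round(r[1],1),round(r[2],1),T.mean(0).round(4))
E
python3 look.py
```

```text
[0.5268 0.1686 0.2504] [ 2.731  1.55  -0.004] [ 0.23  0.42 -0.82  1.44  0.3   1.41 -1.13]
tool x angle 59.155956212295614
head_center 0.86 532 [526.8 171.9] [21.  20.3] 58.2 [0.5271 0.1729 0.1469]
stand 0.83 2538 [526.5 171.9] [70.3 70. ] 68.0 [0.5305 0.1772 0.0463]
block 0.7 665 [ 573.2 -216.8] [51.2 53.5] 51.7 [ 0.5684 -0.2162  0.0802]
[0.5275 0.1702 0.2518] [2.735e+00 1.544e+00 1.000e-03] [ 0.23  0.42 -0.82  1.44  0.3   1.41 -1.13]
tool x angle 58.894823144592415
head_center 0.68 498 [527.  172.1] [20.1 19.2] 59.4 [0.5276 0.1727 0.147 ]
stand 0.87 2503 [526.5 172. ] [70.3 70.1] 68.0 [0.5297 0.1771 0.0463]
block 0.77 652 [ 573.7 -218.3] [52. 55.] 49.4 [ 0.5687 -0.2169  0.0801]
[0.5274 0.171  0.2516] [2.734e+00 1.547e+00 1.000e-03] [ 0.23  0.42 -0.82  1.44  0.3   1.41 -1.13]
tool x angle 59.00901169307508
head_center 0.88 512 [527.1 171.9] [19.9 19.6] 58.8 [0.5274 0.1728 0.1468]
stand 0.86 2493 [526.4 172. ] [70.3 69.9] 67.7 [0.5297 0.1774 0.0463]
block 0.93 672 [ 574.6 -215. ] [50.9 54. ] 51.8 [ 0.5699 -0.2148  0.0801]
```

>>> {"fn": "move_arm", "kwargs": {"targets": [[[0, 0, 0.03], [0, 0, 0], 1], [[0, 0, 0.07], [0, 0, 0], 0.6], [[0, 0, 0.11], [0, 0, 0], 0.2], [[0, 0, 0.135], [0, 0, 0], 0], [[0, 0, 0.143], [0, 0, 0], 0]], "force": 40}}

```text
time: 4.62
position: [0.5262, 0.1705, 0.1065]
orientation: [-2.733, -1.548, 0.005]
force: [0.2, 0.5, 0.6]
opening: 0.497
grip_force: 0.0
```

>>> {"fn": "move_arm", "kwargs": {"targets": [[[0, 0, 0], [0, 0, 0], -0.3], [[0, 0, 0], [0, 0, 0], -1], [[0, 0, 0], [0, 0, 0], -1], [[0, 0, 0], [0, 0, 0], -1], [[0, 0, 0], [0, 0, 0], -1]]}}

```text
time: 5.25
position: [0.5279, 0.1717, 0.1091]
orientation: [2.734, 1.548, 0.003]
force: [-0.2, 1.4, 2.4]
opening: 0.228
grip_force: 41.9
```

>>> {"fn": "move_arm", "kwargs": {"targets": [[[0, 0, -0.01], [0, 0, 0], -1], [[0, 0, -0.03], [0, 0, 0], -1], [[0, 0, -0.06], [0, 0, 0], -1], [[0, 0, -0.09], [0, 0, 0], -1], [[0, 0, -0.11], [0, 0, 0], -1]]}}

```text
time: 5.88
position: [0.5275, 0.1707, 0.2198]
orientation: [2.733, 1.547, 0.001]
force: [0.6, -0.3, -1.4]
opening: 0.233
grip_force: 41.5
```

>>> {"fn": "move_arm", "kwargs": {"targets": [[[-0.02, 0.016, -0.01], [0, 0, 0], -1], [[-0.06, 0.05, -0.01], [0, 0, 0], -1], [[-0.1, 0.082, -0.01], [0, 0, 0], -1], [[-0.14, 0.115, -0.01], [0, 0, 0], -1], [[-0.16, 0.131, -0.01], [0, 0, 0], -1]]}}

```text
time: 6.5
position: [0.5569, -0.0392, 0.2277]
orientation: [2.737, 1.538, -0.005]
force: [0.5, 0.6, -0.9]
opening: 0.232
grip_force: 41.5
```

```bash
cat > look2.py <<'E'
from h import *
import sys
for c in ('wrist','scene','side'):
    d=cam(c); s=sense(); print(c,s['time'],s['position'].round(4),s['opening'],s['grip_force'])
    if c=='wrist': cv2.imwrite(sys.argv[1],d['img'])
    for l,top in (('block',.08),('head_center',0)):
      for o in viewer.outline_of(c,l)[:4]:
        P=pts(d,o['mask'])
        T=P[abs(P[:,2]-top)<.005] if top else P
        if len(T)<10: continue
        r=cv2.minAreaRect(T[:,:2].astype(np.float32)*1000); print(l,round(o['p'],2),len(T),np.round(o['bbox'][:2]),np.round(r[0],1),np.round(r[1],1),round(r[2],1),T.mean(0).round(4))
E
python3 look2.py pics/w2.png
```

```text
wrist 6.55 [ 0.5574 -0.0429  0.2274] 0.22751348908325994 41.46774888038635
block 0.9 1012 [301. 322.] [ 447.7 -199.8] [58.4 46.7] 59.1 [ 0.4448 -0.1995  0.0809]
block 0.83 1992 [397. 267.] [ 577.3 -181.6] [52.1 69.4] 64.7 [ 0.5817 -0.1779  0.08  ]
head_center 0.89 3555 [325. 281.] [ 501.7 -135.8] [246.7  48.5] 60.6 [ 0.5604 -0.035   0.2545]
scene 6.7 [ 0.5568 -0.0334  0.2281] 0.22847557079443784 41.45995259284973
block 0.94 281 [297. 169.] [ 435.3 -190.6] [87.6 60.5] 77.4 [ 0.4404 -0.1912  0.0801]
block 0.92 482 [267. 190.] [ 571.5 -195.4] [89.1 70.5] 65.1 [ 0.5732 -0.1932  0.0796]
block 0.67 369 [255. 157.] [ 466.8 -329. ] [88.7 71.3] 82.7 [ 0.4681 -0.3268  0.0803]
block 0.54 125 [290. 138.] [ 330.7 -296.3] [89.8 57.4] 50.4 [ 0.3334 -0.303   0.0801]
head_center 0.55 130 [314. 155.] [558.9 -31.2] [21.5 17.2] 36.0 [ 0.5627 -0.0283  0.2487]
side 6.85 [ 0.557  -0.0311  0.2285] 0.2282074653359766 41.457093358039856
block 0.97 241 [310. 179.] [ 569.8 -190.5] [83.2 71. ] 65.1 [ 0.5704 -0.1884  0.0778]
block 0.85 412 [353. 178.] [ 426.5 -186. ] [90.5 69.9] 78.8 [ 0.4266 -0.1849  0.0786]
block 0.79 363 [384. 159.] [ 345.1 -263.2] [157.5  72.7] 51.7 [ 0.3253 -0.2861  0.0786]
block 0.67 322 [339. 152.] [ 463.3 -327.8] [89.4 69.9] 80.3 [ 0.4638 -0.3237  0.0785]
head_center 0.66 412 [282. 142.] [ 678.3 -418.3] [94.2 75.9] 19.7 [ 0.6822 -0.4044  0.0226]
```

View pics/w2.png

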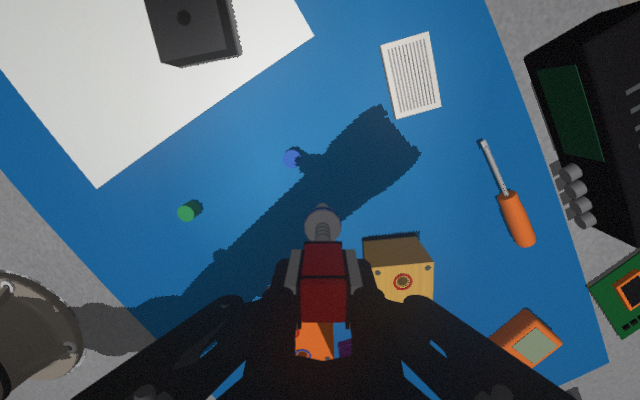

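The gauge is held upright between the fingers (head at (323,270), stop at (323,223)). The brass block's red ring shows at (403,282). The arm was still settling, so I measure again now.

```bash
cat > ring.py <<'E'
from h import *
for i in range(4):
    d=cam('wrist'); s=sense(); im=d['img']; h=cv2.cvtColor(im,cv2.COLOR_BGR2HSV)
    m=((h[...,0]<8)|(h[...,0]>172))&(h[...,1]>130)&(h[...,2]>60)
    w=np.zeros(m.shape,bool); w[255:310,375:435]=1; v,u=np.nonzero(m&w)
    e=cv2.minEnclosingCircle(np.c_[u,v].astype(np.float32)); c=(u.mean(),v.mean())
    print(s['position'].round(4),len(u),np.round(c,1),np.round(e[0],1),round(e[1],1),at_z(d,[c,e[0]],.08).round(4).tolist())
print(s['orientation'].round(3),s['force'].round(2))
cv2.imwrite('pics/r.png',im)
E
python3 ring.py
```

```text
[ 0.5572 -0.032   0.2284] 92 [404.  287.1] [404.  287.3] 9.1 [[0.5785, -0.1791, 0.08], [0.5783, -0.1794, 0.08]]
[ 0.5572 -0.0324  0.2284] 89 [403.6 286.8] [403.7 286.5] 9.0 [[0.5782, -0.1789, 0.08], [0.5784, -0.1785, 0.08]]
[ 0.5573 -0.0327  0.2284] 91 [403.7 286.6] [403.6 286.2] 9.0 [[0.5784, -0.179, 0.08], [0.5785, -0.1785, 0.08]]
[ 0.5573 -0.0329  0.2284] 90 [403.2 286.5] [403.5 286. ] 9.0 [[0.5779, -0.179, 0.08], [0.5784, -0.1785, 0.08]]
[ 2.733  1.549 -0.   ] [-0.07  0.66 -1.59]
```

>>> {"fn": "move_arm", "kwargs": {"targets": [[[-0.02, 0.016, 0], [0, 0, 0], -1], [[-0.05, 0.041, 0], [0, 0, 0], -1], [[-0.08, 0.065, 0], [0, 0, 0], -1], [[-0.105, 0.086, 0.01], [0, 0, 0], -1], [[-0.1145, 0.0935, 0.02], [0, 0, 0], -1]]}}

```text
time: 7.78
position: [0.5784, -0.1829, 0.2075]
orientation: [2.736, 1.542, -0.002]
force: [0.3, 0.2, -2.1]
opening: 0.229
grip_force: 41.4
```

>>> {"fn": "move_arm", "kwargs": {"targets": [[[0, 0, 0.01], [0, 0, 0], -1], [[0, 0, 0.02], [0, 0, 0], -1], [[0, 0, 0.02], [0, 0, 0], -1], [[0, 0, 0.02], [0, 0, 0], -1], [[0, 0, 0.02], [0, 0, 0], -1]]}}

```text
time: 8.4
position: [0.5791, -0.1794, 0.189]
orientation: [2.732, 1.549, 0.001]
force: [-0.5, 0.1, -1.6]
opening: 0.234
grip_force: 41.3
```

Run:
```python
from h import *
out=[]
for c in ('scene','side','wrist'):
    d=cam(c); s=sense(); print(s['position'].round(4))
    if c=='wrist': cen=(320,230)
    else:
        X=d['R']@np.array([.578,-.178,.1])+d['t']; cen=cv2.projectPoints(X.reshape(1,3),np.zeros(3),np.zeros(3),np.array(d['K']),np.array(d['dist']))[0].ravel()
    u,v=map(int,cen); w=(30,30) if c!='wrist' else (70,70)
    out.append(cv2.resize(d['img'][v-w[1]:v+w[1],u-w[0]:u+w[0]],(266,400),interpolation=cv2.INTER_NEAREST) if 0 else cv2.resize(d['img'][v-w[1]:v+w[1],u-w[0]:u+w[0]],(266,266),interpolation=2)); print(c,u,v)
print(s['orientation'].round(3),s['force'])
cv2.imwrite('pics/c1.png',np.hstack(out))
```

```text
[ 0.579  -0.1796  0.1889]
scene 268 179
[ 0.5789 -0.1797  0.1888]
side 303 163
[ 0.5788 -0.1798  0.1887]
wrist 320 230
[2.733e+00 1.548e+00 1.000e-03] [ 0.17568012  0.12370483 -2.35005853]
```

View pics/c1.png

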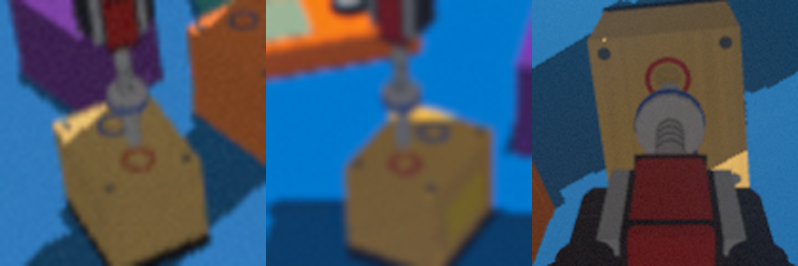

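The crop shows the rod's foot just above the red ring in all three views. In the scene panel the ring is at (138,159) and the rod ends near (136,147). In the side panel the ring is at (404,162) and the rod ends near (403,147).

Run:
```python
from h import *
for c,r,t in (('scene',(138,159),(136,147)),('side',(404-266,162),(403-266,147))):
    d=cam(c); K,D=np.array(d['K']),np.array(d['dist'])
    f=lambda X:cv2.projectPoints(np.array([d['R']@np.array(X)+d['t']]),np.zeros(3),np.zeros(3),K,D)[0].ravel()*266/60
    a=f([.5784,-.1788,.08]);print(c,'vertical',f([.5784,-.1788,.0963])-a,'meas',np.subtract(t,r),'per mm x,y',f([.5794,-.1788,.08])-a,f([.5784,-.1778,.08])-a)
    # crop for fine view
    n=c; u,v=((268,179) if c=='scene' else (303,163))
    im=d['img'][v-10:v+20,u-15:u+15]; cv2.imwrite(f'pics/z_{n}.png',cv2.resize(im,(390,390),interpolation=2))
cv2.imwrite('pics/z.png',np.hstack([cv2.imread('pics/z_scene.png'),cv2.imread('pics/z_side.png')]))
```

```text
scene vertical [ -2.5737614  -18.15392699] meas [ -2 -12] per mm x,y [-0.97768276  0.86129061] [1.1670856  0.58242877]
side vertical [ -0.60976981 -19.31331448] meas [ -1 -15] per mm x,y [-1.48315878 -0.03197277] [-0.09363834  0.91722512]
```

View pics/z.png

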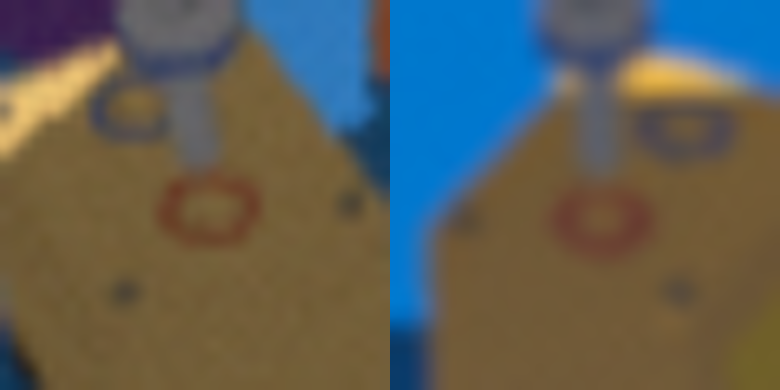

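>>> {"fn": "move_arm", "kwargs": {"targets": [[[0, -0.001, 0.003], [0, 0, 0], -1], [[0, -0.001, 0.008], [0, 0, 0], -1], [[0, -0.001, 0.013], [0, 0, 0], -1], [[0, -0.001, 0.018], [0, 0, 0], -1], [[0, -0.001, 0.021], [0, 0, 0], -1]]}}

```text
time: 9.28
position: [0.5777, -0.1792, 0.1668]
orientation: [-2.733, -1.548, 0.0]
force: [0.6, 0.2, -1.8]
opening: 0.226
grip_force: 41.5
```

```bash
python3 -c "
from h import *
d=cam('wrist')
for i in range(3):
  s=sense(); print(s['time'],s['position'].round(4),s['force'].round(2),s['ft_torque'].round(3)); 
  d=cam('scene' if i==0 else 'side')
"
```

```text
9.325 [ 0.5776 -0.1792  0.1665] [-0.22 -1.11 -2.53] [ 0.02  -0.185 -0.003]
9.375 [ 0.5777 -0.1792  0.1668] [ 0.61 -0.03 -0.96] [ 0.059 -0.078  0.026]
9.425 [ 0.5777 -0.1792  0.1671] [ 0.29  0.42 -2.99] [0.023 0.011 0.06 ]
```

>>> {"fn": "move_arm", "kwargs": {"targets": [[[0, 0, 0.004], [0, 0, 0], -1], [[0, 0, 0.01], [0, 0, 0], -1], [[0, 0, 0.016], [0, 0, 0], -1], [[0, 0, 0.02], [0, 0, 0], -1], [[0, 0, 0.022], [0, 0, 0], -1]]}}

```text
time: 10.1
position: [0.5777, -0.1792, 0.1449]
orientation: [-2.733, -1.548, 0.0]
force: [0.0, 1.1, -1.7]
opening: 0.232
grip_force: 41.6
```

>>> {"fn": "move_arm", "kwargs": {"targets": [[[0, 0, 0.003], [0, 0, 0], -1], [[0, 0, 0.006], [0, 0, 0], -1], [[0, 0, 0.009], [0, 0, 0], -1], [[0, 0, 0.011], [0, 0, 0], -1], [[0, 0, 0.012], [0, 0, 0], -1]]}}

```text
time: 10.72
position: [0.5778, -0.1793, 0.1334]
orientation: [2.734, 1.548, -0.0]
force: [-0.0, 0.7, 0.6]
opening: 0.23
grip_force: 41.7
```

>>> {"fn": "move_arm", "kwargs": {"targets": [[[0, 0, 0.001], [0, 0, 0], -1], [[0, 0, 0.002], [0, 0, 0], -1], [[0, 0, 0.003], [0, 0, 0], -1], [[0, 0, 0.003], [0, 0, 0], -1], [[0, 0, 0.003], [0, 0, 0], -1]]}}

```text
time: 11.35
position: [0.5778, -0.1793, 0.1301]
orientation: [-2.734, -1.548, 0.0]
force: [-0.0, -0.1, -0.7]
opening: 0.23
grip_force: 41.6
```

>>> {"fn": "move_arm", "kwargs": {"targets": [[[0, 0, 0.001], [0, 0, 0], -1], [[0, 0, 0.002], [0, 0, 0], -1], [[0, 0, 0.003], [0, 0, 0], -1], [[0, 0, 0.003], [0, 0, 0], -1], [[0, 0, 0.003], [0, 0, 0], -1]]}}

```text
time: 11.98
position: [0.5778, -0.1793, 0.1272]
orientation: [-2.734, -1.548, -0.0]
force: [0.2, -0.2, -0.9]
opening: 0.231
grip_force: 41.6
```

>>> {"fn": "move_arm", "kwargs": {"targets": [[[0, 0, 0.001], [0, 0, 0], -1], [[0, 0, 0.002], [0, 0, 0], -1], [[0, 0, 0.003], [0, 0, 0], -1], [[0, 0, 0.003], [0, 0, 0], -1], [[0, 0, 0.003], [0, 0, 0], -1]]}}

```text
time: 12.6
position: [0.5778, -0.1793, 0.1241]
orientation: [-2.734, -1.548, 0.0]
force: [0.1, 0.0, -0.6]
opening: 0.227
grip_force: 41.6
```

>>> {"fn": "move_arm", "kwargs": {"targets": [[[0, 0, 0.001], [0, 0, 0], -1], [[0, 0, 0.002], [0, 0, 0], -1], [[0, 0, 0.003], [0, 0, 0], -1], [[0, 0, 0.003], [0, 0, 0], -1], [[0, 0, 0.003], [0, 0, 0], -1]]}}

```text
time: 13.22
position: [0.5779, -0.1793, 0.1216]
orientation: [2.733, 1.548, 0.0]
force: [-1.2, 0.4, 2.4]
opening: 0.226
grip_force: 42.1
```

>>> {"fn": "move_arm", "kwargs": {"targets": [[[0, 0, 0.001], [0, 0, 0], -1], [[0, 0, 0.002], [0, 0, 0], -1], [[0, 0, 0.002], [0, 0, 0], -1], [[0, 0, 0.002], [0, 0, 0], -1], [[0, 0, 0.002], [0, 0, 0], -1]]}}

```text
time: 13.85
position: [0.5779, -0.1793, 0.1194]
orientation: [2.733, 1.548, 0.0]
force: [-1.0, 0.0, 5.4]
opening: 0.23
grip_force: 42.2
```

The bottom has been reached at a TCP height of about 0.122. I press a further 2.5 mm, then hold.

>>> {"fn": "move_arm", "kwargs": {"targets": [[[0, 0, 0.001], [0, 0, 0], -1], [[0, 0, 0.002], [0, 0, 0], -1], [[0, 0, 0.0025], [0, 0, 0], -1], [[0, 0, 0.0025], [0, 0, 0], -1], [[0, 0, 0.0025], [0, 0, 0], -1]]}}

```text
time: 14.48
position: [0.578, -0.1793, 0.1173]
orientation: [2.733, 1.548, 0.001]
force: [-1.8, -0.1, 7.2]
opening: 0.228
grip_force: 42.5
```

```bash
python3 -c "
from h import *
P=[]
for i in range(8):
  s=sense(); P.append(np.r_[s['position'][2],s['force'],s['time']]); d=cam('side')
print(np.mean(P,0).round(4),np.std(P,0).round(3))
for o in viewer.outline_of('side','head_center')[:2]: print(o['p'],o['bbox'])
"
```

```text
[ 0.1173 -1.9811  0.0534  6.6412 14.65  ] [0.    0.331 0.413 0.465 0.115]
```

The force agrees with about 5–6 mm of compression, so I hold here.

>>> {"fn": "move_arm", "kwargs": {"targets": [[[0, 0, 0], [0, 0, 0], -1], [[0, 0, 0], [0, 0, 0], -1], [[0, 0, 0], [0, 0, 0], -1], [[0, 0, 0], [0, 0, 0], -1], [[0, 0, 0], [0, 0, 0], -1]]}}

```text
time: 15.55
position: [0.5779, -0.1793, 0.1173]
orientation: [2.733, 1.548, 0.0]
force: [-2.2, -0.4, 7.1]
opening: 0.225
grip_force: 42.5
```

>>> {"fn": "move_arm", "kwargs": {"targets": [[[0, 0, 0], [0, 0, 0], -1], [[0, 0, 0], [0, 0, 0], -1], [[0, 0, 0], [0, 0, 0], -1], [[0, 0, 0], [0, 0, 0], -1], [[0, 0, 0], [0, 0, 0], -1]]}}

```text
time: 16.18
position: [0.5779, -0.1792, 0.1173]
orientation: [2.733, 1.548, 0.0]
force: [-2.7, -1.1, 6.4]
opening: 0.224
grip_force: 42.5
```

>>> {"fn": "move_arm", "kwargs": {"targets": [[[0, 0, 0], [0, 0, 0], -1], [[0, 0, 0], [0, 0, 0], -1], [[0, 0, 0], [0, 0, 0], -1], [[0, 0, 0], [0, 0, 0], -1], [[0, 0, 0], [0, 0, 0], -1]]}}

```text
time: 16.8
position: [0.5779, -0.1793, 0.1173]
orientation: [2.733, 1.548, 0.0]
force: [-1.9, 0.6, 7.3]
opening: 0.229
grip_force: 42.5
```

>>> {"fn": "move_arm", "kwargs": {"targets": [[[0, 0, 0], [0, 0, 0], -1], [[0, 0, 0], [0, 0, 0], -1], [[0, 0, 0], [0, 0, 0], -1], [[0, 0, 0], [0, 0, 0], -1], [[0, 0, 0], [0, 0, 0], -1]]}}

```text
time: 17.42
position: [0.5779, -0.1793, 0.1173]
orientation: [2.733, 1.548, 0.0]
force: [-1.9, -0.1, 6.7]
opening: 0.228
grip_force: 42.5
```

>>> {"fn": "move_arm", "kwargs": {"targets": [[[0, 0, -0.001], [0, 0, 0], -1], [[0, 0, -0.002], [0, 0, 0], -1], [[0, 0, -0.003], [0, 0, 0], -1], [[0, 0, -0.004], [0, 0, 0], -1], [[0, 0, -0.0045], [0, 0, 0], -1]]}}

```text
time: 18.05
position: [0.5779, -0.1793, 0.1212]
orientation: [2.734, 1.548, 0.0]
force: [-1.2, -0.4, 3.7]
opening: 0.231
grip_force: 42.2
```

>>> {"fn": "move_arm", "kwargs": {"targets": [[[0, 0, 0], [0, 0, 0], -0.5], [[0, 0, 0], [0, 0, 0], -0.3], [[0, 0, 0], [0, 0, 0], 0], [[0, 0, 0], [0, 0, 0], 0.2], [[0, 0, 0], [0, 0, 0], 0.3]]}}

```text
time: 18.68
position: [0.5777, -0.1792, 0.1212]
orientation: [-2.734, -1.548, 0.0]
force: [0.1, -1.0, -0.6]
opening: 0.652
grip_force: 0.0
```

Released. I go straight up, then check.

>>> {"fn": "move_arm", "kwargs": {"targets": [[[0, 0, -0.01], [0, 0, 0], 0.5], [[0, 0, -0.03], [0, 0, 0], 0.5], [[0, 0, -0.06], [0, 0, 0], 0.5], [[0, 0, -0.1], [0, 0, 0], 0.5], [[0, 0, -0.12], [0, 0, 0], 0.5]]}}

```text
time: 19.3
position: [0.579, -0.179, 0.2449]
orientation: [2.731, 1.547, 0.006]
force: [0.7, 0.8, 1.6]
opening: 0.75
grip_force: 0.0
```

Run:
```python
from h import *
out=[]
for c in ('wrist','scene','side','wrist'):
    d=cam(c)
    for o in viewer.outline_of(c,'head_center')[:1]:
        P=pts(d,o['mask']); P=P[np.linalg.norm(P[:,:2]-[.578,-.179],axis=1)<.03]; print(c,o['p'],np.percentile(P,[5,50,95],axis=0).round(4).tolist() if len(P) else '')
        T=P[P[:,2]>np.percentile(P[:,2],90)-.004]; print('top',T.mean(0).round(4))
    if c!='wrist':
        u,v=(268,170) if c=='scene' else (303,155); out.append(cv2.resize(d['img'][v-40:v+40,u-40:u+40],(390,390),interpolation=2))
cv2.imwrite('pics/f.png',np.hstack(out)); print(sense()['position'],sense()['force'])
```

```text
wrist 0.86 [[0.569, -0.1878, 0.1226], [0.5796, -0.1751, 0.1601], [0.5891, -0.1671, 0.1618]]
top [ 0.5782 -0.1785  0.1607]
scene 0.47 [[0.576, -0.1856, 0.1198], [0.5849, -0.1715, 0.1457], [0.5917, -0.1653, 0.1611]]
top [ 0.5817 -0.1755  0.1602]
side 0.21 Traceback (most recent call last):
  File "<stdin>", line 7, in <module>
    return _quantile_unchecked(
        a, q, axis, out, overwrite_input, method, keepdims, weights)
    return _ureduce(a,
                    func=_quantile_ureduce_func,
    ...<5 lines>...
                    overwrite_input=overwrite_input,
                    method=method)
    r = func(a, **kwargs)
    result = _quantile(arr,
                       quantiles=q,
    ...<2 lines>...
                       out=out,
                       weights=wgt)
    slices_having_nans = np.isnan(arr[-1, ...])
                                  ~~~^^^^^^^^^
IndexError: index -1 is out of bounds for axis 0 with size 0
```

Run:
```python
from h import *
out=[]
for c,u,v in (('scene',268,175),('side',303,160)):
    d=cam(c); out.append(cv2.resize(d['img'][v-25:v+25,u-25:u+25],(390,390),interpolation=2))
cv2.imwrite('pics/f.png',np.hstack(out)); print(sense()['position'],sense()['force'])
```

```text
[ 0.57697502 -0.17929906  0.23985962] [-0.68319895 -0.5969973  -0.65013265]
```

View pics/f.png

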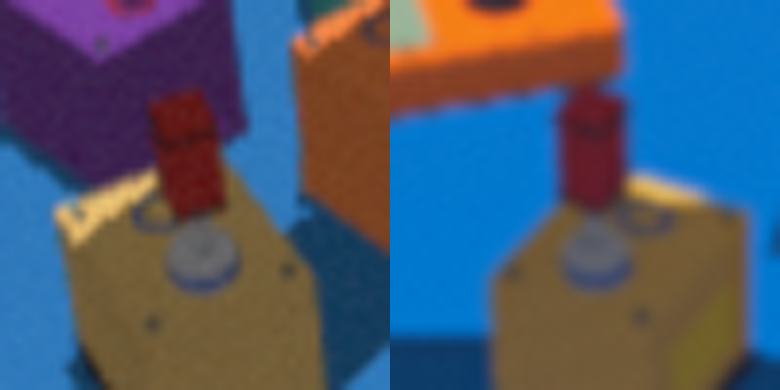

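The gauge stands upright and free in the red-ringed well. Its stop covers the ring and rests on the block, at (203,255) in the scene panel and (597,250) in the side panel.

```bash
python3 -c "
from plant import robot
print(robot.finish_job())"
```

```text
the job is handed in; nothing more can be done
None
```

The gauge stands free in the red-ringed well, about 50 mm deep by camera and arm height, with its stop on the block; I held the head about 5–6 mm down (estimated from force and travel) for over 2 s, then released it and handed the job in, but no verdict came back.

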